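# Pick a fittings order into the stacking bin

### The arm

A 6-joint arm with a two-finger parallel gripper is mounted at the origin on the work surface. World frame = base frame: x ahead of the robot, y to its left, z up, the work surface at z = 0. Lengths are in m, angles in rad, forces in N, time in s.
With the tool pointing down it reaches from about 0.375 to 0.9 m from the base axis. Payload 3.1 kg.
Tool frame: the origin (TCP) lies between the finger pads; the fingertips stand manip.nose_length ahead of it and the grasp point (between the pads) lies 5 mm behind it (manip.nose_length is the distance from the TCP to the fingertips, in m); z points along the fingers, y is the line along which they close (so a half turn about z gives the same grasp; the last joint's range is limited). The gripper opens to 85 mm and grips with 20 to 120 N. Pads are 22 mm wide; open, the fingers measure 114 mm over their backs; the gripper's body (76 mm by 85 mm) begins 54 mm behind the grasp point. The pads swing forward as they close: fully open they stand 13 mm farther back than shut.
Start: joints at [0.953, 0.527, 1.433, -0, 1.181, -0.178], TCP at [0.266, 0.566, 0.245] pointing down, gripper open.
Joint ranges: [-3.08, 3.08], [-0.75, 2.2], [0.22, 2.44], [-1.43, 4.57], [0, 2.65], [-2.85, 2.85]. Speed limits (rad/s): [2.79, 2.79, 3.14, 3.14, 3.14, 3.14].

### API

Orientations are given as a unit quaternion [x, y, z, w].
In Python, from station import monitor, eyes, job, manip gives the robot as it stands.
- The arm moves only by the shell command python3 -m pendant 'ROWS' [FORCE]. ROWS is JSON, a list that holds one entry, the list of rows, each a list of 7 numbers: the shift along the tool's x, y, z as a fraction of full scale, then the turn, a rotation vector about the tool's x, y, z as a fraction of full scale, then the opening, from 0 (shut) to 1 (fully open). A call has 1 to 20 rows; each row shifts and turns the commanded pose from where the row before left it, along the tool's axes as they then stand; what a row does not reach is not made up. Full scale, the value 1, is 800 mm for a shift and 0.12 rad for a turn. A row lasts 1/10 s, in which the tool goes at most 50 mm and 8.59 degrees, less where a joint would pass 70% of its speed; a pose out of reach is approached as far as the arm can. A call with a number of a shift or a turn outside -1 to 1 is refused whole. A call with a gripper value outside its range is refused whole. The fingers move at their own pace and stop on an object; FORCE is the grip in N (left out, the last holds). Time passes only in rows, so rows that do not move let the fingers close. It gives the time, the measured TCP pose, the force, the opening and the grip force at its end, in the units of the state.
- monitor.sense(): the state, without advancing time (a new reading comes with each control period).
- eyes.snapshot(name): name is "scene" or "top" or "wrist"; returns a dict with "pixels" (384x512x3 uint8, red, green, blue), "depth" (384x512 float32, m along the optical axis (not along the pixel's ray), 0 where there is no reading), "intrinsics" (3x3 intrinsics, pixels), "eye" and "attitude" of the camera in the world. Camera axes: x right, y down, z forward; pixel columns grow to the right and rows downward; lengths in m; the calibration is good to about 2 mm. A picture is of the moment at which its call begins.
- job.sign_off(): hands the job in; it is judged then, once.
The state is a dict: "t": time; "q": joint angles; "qd": joint speeds; "tau": joint torques, N m; "tcp_pos": TCP position; "tool_rot": TCP orientation; "force": force on the tool from outside, world axes, zero at the start; "ft_torque": the same for the moment, N m; "finger_gap": opening from 0.0 (shut) to 1.0 (fully open); "gripper_force": force on a finger pad.
Only numpy, scipy, OpenCV 4.12 (cv2) and the standard library are available. Lean on these libraries where they do the work, as an engineer would, in place of code of your own. Each camera call takes 0.05 s, during which the arm holds its last target. There are 200 camera calls.

### The job

Make up the order at the packing bench: put the tee, the right-angle elbow and the taller of the two straight couplings into the empty yellow stacking bin with the low front, so that all three lie inside it. Leave the other fittings (the cross, the slight 45-degree bend and the short coupling) where they are.

Things in the scene. Friction and masses are not known exactly. Their poses are not given: they have to be found in the camera images.
- bin: Empty yellow plastic stacking bin, open on top, which stays put on the table. 240 mm along its x, 200 mm along its y, walls and floor 5 mm thick. Back wall (at +x) and the rear two thirds of the sides are 75 mm high; the front wall (at -x, towards the robot) is 45 mm high, and the sides slope down to it. Origin at the centre of its underside, on the table; z up. The inner floor is at z = 5 mm and spans x -115..115 mm, y -95..95 mm.
- tee_mid (a point): Loose plain steel pipe fitting, lying flat: the tee, three round arms in a T. Straight run along its x, 62 mm from flat end face to flat end face (-31 to +31 mm); branch along its +y, ending 31 mm from the centre. Arms 28 mm thick with end collars 34 mm in diameter, 11 mm wide; 34 mm high as it lies, about 0.2 kg. The point is where the arm axes meet, 17 mm above the table; z up.
- elbow_mid (a point): Loose plain steel pipe fitting, lying flat: the right-angle elbow, two round arms in an L, along its +x and its +y, each ending 44 mm from the corner. The outer 22 mm of each arm is a collar 34 mm in diameter; 34 mm high as it lies, about 0.2 kg. The point is the corner where the arm axes meet, 17 mm above the table; z up.
- coupling_mid (a point): Loose plain steel pipe fitting, standing on end: the taller straight coupling, a round sleeve 70 mm high, 40 mm in diameter at the 10 mm wide bands at top and bottom and 37 mm between them, about 0.25 kg. The point is its centre, 35 mm above the table; z along its axis, up.
- cross_mid (a point): Loose plain steel pipe fitting to be left alone, lying flat: a cross with four arms, like the tee with one arm more, 62 mm across both ways, 34 mm high. The point is its centre, 17 mm above the table.
- bend_mid (a point): Loose plain steel pipe fitting to be left alone, lying flat: a slight bend whose two arms, each ending 44 mm from the corner, form a wide V of 135 degrees (along its +x and 135 degrees from it towards +y); 34 mm high. The point is the corner, 17 mm above the table.
- short_coupling_mid (a point): Loose plain steel pipe fitting to be left alone, standing on end: the short coupling, 34 mm high, 40 mm in diameter. The point is its centre, 17 mm above the table.

How it is judged:
By the outcome, as a careful person would: the job done as asked, in the order asked, and still so for the second after the job is handed in, with the robot touching nothing.
It also fails if it takes over 69 s, if anything falls off the work surface, if the arm or the gripper's body presses on something with over 40 N, if the wrist force passes 120 N, or if a joint passes its speed limit or range.

## Working session

There is one attempt and no reset: what is moved stays moved. The work goes in short steps, Python scripts to look and compute and a shell command to move; the robot and the scene stay as the last step left them, time stands still between calls to the robot, and variables do not carry over. Pictures are saved under pics/ and viewed, at most 10 in all, crops included, and the job is handed in when it is done.

```bash
mkdir -p pics; python3 - <<'E'
from station import monitor, eyes, job, manip
import cv2,numpy as np
s=monitor.sense();print({k:np.round(v,3).tolist() for k,v in s.items()}, manip.nose_length)
for n in("scene","top"):
    r=eyes.snapshot(n);np.savez(''+n,**r);cv2.imwrite(f'pics/{n}0.png',r['pixels'][...,::-1])
    print(n,r['eye'],r['attitude'],r['intrinsics'])
E
```

```text
{'t': 0.0, 'q': [0.953, 0.528, 1.434, -0.0, 1.181, -0.179], 'qd': [-0.001, -0.0, 0.001, -0.001, -0.0, 0.001], 'tau': [0.001, -44.234, -17.803, -0.0, 0.009, -0.0], 'tcp_pos': [0.266, 0.565, 0.244], 'tool_rot': [0.218, 0.976, -0.001, -0.0], 'force': [-0.362, 0.679, -0.147], 'ft_torque': [0.021, 0.039, 0.009], 'gripper_force': 0.0, 'finger_gap': 0.999} 0.014
scene [ 1.26150218 -0.42016476  0.5914237 ] [ 0.75836833  0.43581329 -0.23405941 -0.42445311] [[399.87522095   0.         258.86189567]
 [  0.         399.87522095 189.73555749]
 [  0.           0.           1.        ]]
top [0.49623065 0.01128397 0.92901722] [-0.69890723  0.71471748 -0.00656395  0.02577824] [[378.2689689    0.         258.05723224]
 [  0.         378.2689689  192.94162718]
 [  0.           0.           1.        ]]
```

View pics/top0.png

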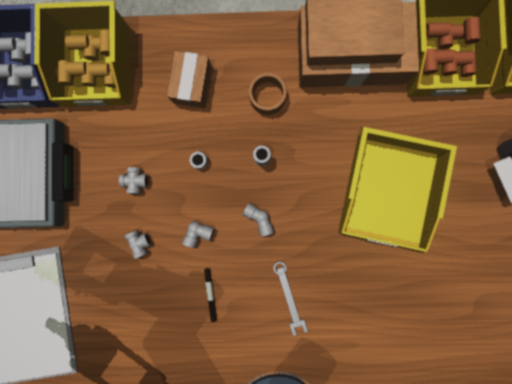

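View pics/scene0.png

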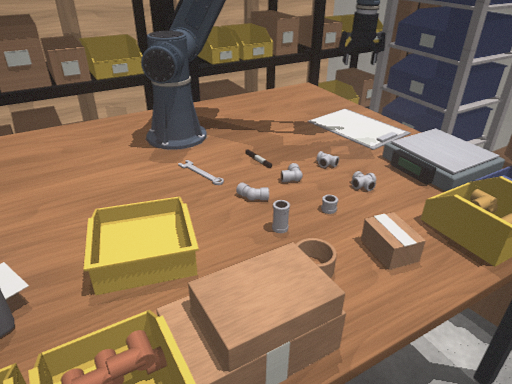

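The top view shows the cross (133,180), tee (138,243), elbow (198,234), bend (259,219), short coupling (198,160), tall coupling (262,155) and bin (400,190). The scene view agrees: the tall coupling is at (281,217) and the bin at (143,243). Next I'll measure them.

```bash
cat > h.py <<'E'
import numpy as np,cv2
from scipy.spatial.transform import Rotation as R
def cloud(r):
    K=r['intrinsics'];d=r['depth'];v,u=np.indices(d.shape)
    p=np.stack([(u-K[0,2])/K[0,0]*d,(v-K[1,2])/K[1,1]*d,d],-1)
    return R.from_quat(r['attitude']).apply(p.reshape(-1,3)).reshape(p.shape)+r['eye']
E
python3 - <<'E'
from h import *
r=np.load('top.npz');P=cloud(r)
print('table z',np.median(P[260:290,220:260,2]))
for n,(u,v) in dict(cross=(133,180),tee=(138,243),elbow=(198,234),bend=(259,219),short=(198,160),tall=(262,155)).items():
    w=P[v-24:v+24,u-24:u+24];m=(w[...,2]>.012).astype(np.uint8)
    k,l,st,ce=cv2.connectedComponentsWithStats(m);i=1+st[1:,4].argmax();m=l==i
    pts=w[m];z=pts[:,2];top=pts[z>z.max()-.012]
    (c,s,a)=cv2.minAreaRect((pts[:,:2]*1000).astype(np.float32))
    print(n,'n',m.sum(),'zmax',z.max().round(3),'mean',top.mean(0).round(4),'rect',np.round(c,1),np.round(s,1),round(a,1),'px',(st[i,:4]+[u-24,v-24,0,0]).tolist())
# bin: yellow in region
im=r['pixels'];hsv=cv2.cvtColor(im,cv2.COLOR_RGB2HSV)
m=cv2.inRange(hsv,(22,120,60),(35,255,255))[120:260,335:465]>0
p=P[120:260,335:465][m];p=p[p[:,2]>-.01]
for lo,hi in((-.01,.012),(.035,.09),(.068,.09)):
    q=p[(p[:,2]>lo)&(p[:,2]<hi)];print('bin',lo,len(q),cv2.minAreaRect((q[:,:2]*1000).astype(np.float32)),np.median(q[:,2]))
x=r['pixels'][130:270,110:290];cv2.imwrite('pics/crop.png',cv2.resize(x,(720,560),interpolation=cv2.INTER_CUBIC)[...,::-1])
E
```

```text
table z -0.0010511392405391784
cross n 544 zmax 0.929 mean [0.4962 0.0113 0.929 ] rect [555.2 188. ] [367.  64.] 81.5 px [119, 167, 29, 26]
tee n 444 zmax 0.929 mean [0.4962 0.0113 0.929 ] rect [471.3 186.2] [ 63.6 347.7] 18.5 px [125, 230, 26, 29]
elbow n 500 zmax 0.929 mean [0.4962 0.0113 0.929 ] rect [474.  122.3] [ 57.7 221.2] 23.7 px [182, 221, 33, 27]
bend n 489 zmax 0.929 mean [0.4962 0.0113 0.929 ] rect [479.  31.] [91.3 52.3] 39.6 px [243, 203, 31, 33]
short n 228 zmax 0.038 mean [0.6221 0.1772 0.0327] rect [622.4 177.3] [38.4 37.3] 43.8 px [190, 151, 18, 17]
tall n 268 zmax 0.073 mean [0.626  0.0236 0.0685] rect [626.4  23.2] [36.7 38.9] 88.4 px [254, 145, 17, 20]
bin -0.01 7179 ((539.5365600585938, -305.7577209472656), (226.098388671875, 270.516357421875), 77.43724060058594) 0.004046026759296106
bin 0.035 2541 ((537.7461547851562, -283.11322021484375), (214.07583618164062, 246.80661010742188), 76.52882385253906) 0.06938579586245575
bin 0.068 1321 ((567.9503173828125, -290.21893310546875), (214.5045928955078, 184.41021728515625), 76.03319549560547) 0.0737072506495301
```

View pics/crop.png

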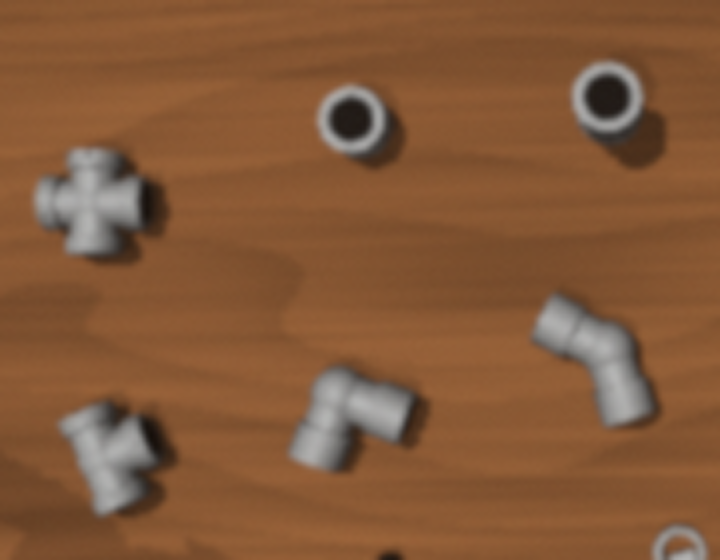

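The crop shows, in top-view pixels, the tee with its run from about (132,234) to (140.5,254.5) and its branch to the right. The elbow corner is near (194,227), with arms to about (189.5,244) and (211,233).

```bash
cat >> h.py <<'E'
def ray(r,u,v,z):
    K=r['intrinsics'];d=R.from_quat(r['attitude']).apply([(u-K[0,2])/K[0,0],(v-K[1,2])/K[1,1],1]);e=r['eye']
    return (e+d*(z-e[2])/d[2])[:2]
def go(s,x,y,z,clos=None):
    """fractions of full scale from measured pose to TCP xyz; clos = world angle (deg) of closing line"""
    T=R.from_quat(s['tool_rot']);d=np.array([x,y,z])-s['tcp_pos']
    ty=T.as_matrix()[:,1];a=np.degrees(np.arctan2(ty[1],ty[0]))
    print('shift frac (before turn)',(T.inv().apply(d)/.8).round(3),'close ang',a.round(1),end=' ')
    if clos is not None:
        w=(clos-a+90)%180-90;print('turn world deg',w.round(1),'-> tool z turn frac total',(np.radians(-w)/.12).round(2), 'or',(np.radians(-(w-np.sign(w)*180))/.12).round(2))
    else: print()
E
cat > m.py <<'E'
from h import *
from station import monitor
r=np.load('top.npz');P=cloud(r);ok=r['depth']>.1
for n,(u,v) in dict(tee=(138,243),elbow=(198,234)).items():
    w=P[v-24:v+24,u-24:u+24];m=((w[...,2]>.015)&ok[v-24:v+24,u-24:u+24]).astype(np.uint8)
    k,l,st,ce=cv2.connectedComponentsWithStats(m);pts=w[l==1+st[1:,4].argmax()]
    c,sz,a=cv2.minAreaRect((pts[:,:2]*1000).astype(np.float32));c0=pts[:,:2].mean(0)
    print(n,len(pts),pts[:,2].max(),'mean',c0,'rect',c,sz,a)
f=lambda u,v:ray(r,110+u/4,130+v/4,.017)
a,b,c=f(86,414),f(124,502),f(147,441);print('tee',a,b,'mid',(a+b)/2,'L',np.linalg.norm(a-b),'run ang',np.degrees(np.arctan2(*(a-b)[::-1])),'branch',c)
k,p,q=f(337,390),f(316,460),f(408,412)
for e in(p,q):print('elbow',k,e,np.linalg.norm(e-k),np.degrees(np.arctan2(*(e-k)[::-1])),'grip',k+.75*(e-k))
go(monitor.sense(),*((a+b)/2),.2,np.degrees(np.arctan2(*(a-b)[::-1])))
E
python3 m.py
```

```text
tee 433 0.03539430257835263 mean [0.42503045 0.32557769] rect (424.95965576171875, 326.3407287597656) (62.00389099121094, 48.989158630371094) 23.3933162689209
elbow 492 0.03546333497226406 mean [0.44532375 0.18286383] rect (440.07305908203125, 182.2337188720703) (60.44895935058594, 61.60454559326172) 67.98408508300781
tee [0.44688785 0.34471541] [0.39344903 0.32187446] mid [0.42016844 0.33329494] L 0.0581155457533549 run ang 23.142955303334972 branch [0.42986461 0.30755752]
elbow [0.45826091 0.19159816] [0.41645376 0.20491073] 0.04387553936932347 162.33706672385003 grip [0.42690555 0.20158259]
elbow [0.45826091 0.19159816] [0.44416229 0.14878137] 0.04507825331610121 -108.22556858217482 grip [0.44768695 0.15948557]
shift frac (before turn) [-0.298 -0.18   0.056] close ang 64.8 turn world deg -41.7 -> tool z turn frac total 6.06 or -20.12
```

```bash
python3 -m pendant '[[[-0.043,-0.0257,0,0,0,0,1],[-0.043,-0.0257,0,0,0,0,1],[-0.043,-0.0257,0,0,0,0,1],[-0.043,-0.0257,0,0,0,0,1],[-0.043,-0.0257,0,0,0,0,1],[-0.043,-0.0257,0,0,0,0,1],[-0.042,-0.0253,0,0,0,0,1],[0,0,0.026,0,0,1,1],[0,0,0.026,0,0,1,1],[0,0,0.026,0,0,1,1],[0,0,0.026,0,0,1,1],[0,0,0.026,0,0,1,1],[0,0,0.026,0,0,1,1],[0,0,0,0,0,0,1],[0,0,0,0,0,0,1]]]' 60
python3 - <<'E'
from h import *
from station import monitor,eyes
s=monitor.sense();print(np.round(s['q'],2));go(s,.4222,.3328,.018,23.4)
r=eyes.snapshot('wrist');cv2.imwrite('pics/w1.png',r['pixels'][...,::-1]);np.savez('w',**r)
P=cloud(r);m=((P[...,2]>.015)&(P[...,2]<.045)&(r['depth']>.05)).astype(np.uint8)
k,l,st,ce=cv2.connectedComponentsWithStats(m)
for i in range(1,k):
    if st[i,4]>1500:
        p=P[l==i];c,sz,a=cv2.minAreaRect((p[:,:2]*1000).astype(np.float32));print(st[i],c,sz,a)
E
```

```text
t: 1.6
tcp_pos: [0.4219, 0.3333, 0.1203]
tool_rot: [0.547, 0.837, -0.001, -0.0]
force: [0.6, -0.2, 0.2]
finger_gap: 0.998
gripper_force: 0.0
[ 0.46  0.6   1.76 -0.    0.79  0.05]
shift frac (before turn) [-0.001  0.     0.128] close ang 23.7 turn world deg -0.3 -> tool z turn frac total 0.04 or -26.14
[ 461    0   51   73 1763] (529.440185546875, 509.0738525390625) (19.989282608032227, 63.687679290771484) 53.30800247192383
[ 218  168   80   63 3750] (424.31964111328125, 330.0630798339844) (62.060367584228516, 48.039493560791016) 23.081144332885742
[ 382  214   84   70 3861] (576.4898071289062, 346.31793212890625) (52.85433578491211, 64.75394439697266) 89.48204803466797
```

View pics/w1.png

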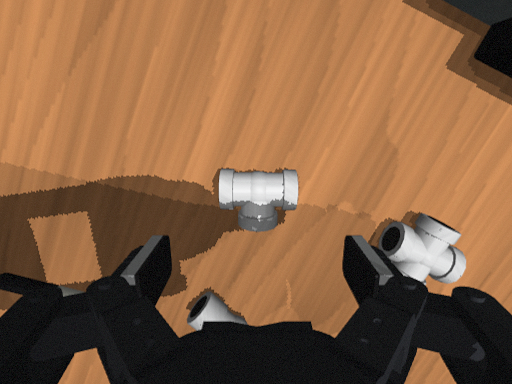

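The wrist picture shows the tee centred between the open fingers at (258,188), with the fingers aligned to its run. I'll descend and grip.

```bash
python3 -m pendant '[[[0,0,0.04,0,0,0,1],[0,0,0.04,0,0,0,1],[0,0,0.03,0,0,0,1],[0,0,0.018,0,0,0,1],[0,0,0,0,0,0,1],[0,0,0,0,0,0,0.4],[0,0,0,0,0,0,0.4],[0,0,0,0,0,0,0.4],[0,0,0,0,0,0,0.4],[0,0,0,0,0,0,0.4]]]' 60
```

```text
t: 2.65
tcp_pos: [0.4234, 0.3342, 0.0199]
tool_rot: [0.548, 0.837, 0.002, 0.001]
force: [0.5, 0.9, 7.0]
finger_gap: 0.713
gripper_force: 66.2
```

```bash
python3 -m pendant '[[[0,0,-0.03,0,0,0,0.4],[0,0,-0.034,0,0,0.9,0.4],[0,0,-0.034,0,0,0.9,0.4],[0,0,-0.034,0,0,0.9,0.4],[0,0,-0.034,0,0,0.9,0.4],[0,0,-0.034,0,0,0.9,0.4],[0,0,0,0,0,0.9,0.4],[0,0,0,0,0,0,0.4]]]'
python3 - <<'E'
from h import *
from station import monitor
s=monitor.sense();print(np.round(s['q'],2));go(s,.593,-.246,.027,-13.5)
E
```

```text
t: 3.45
tcp_pos: [0.422, 0.3334, 0.1793]
tool_rot: [0.786, 0.619, 0.001, 0.0]
force: [-0.9, -0.3, -1.9]
finger_gap: 0.713
gripper_force: 66.5
[ 0.46  0.5   1.72 -0.    0.92  0.7 ]
shift frac (before turn) [-0.654  0.377  0.19 ] close ang -13.6 turn world deg 0.1 -> tool z turn frac total -0.01 or 26.17
```

```bash
python3 -m pendant '[[[-0.0436,0.0251,0,0,0,0,0.4],[-0.0436,0.0251,0,0,0,0,0.4],[-0.0436,0.0251,0,0,0,0,0.4],[-0.0436,0.0251,0,0,0,0,0.4],[-0.0436,0.0251,0,0,0,0,0.4],[-0.0436,0.0251,0,0,0,0,0.4],[-0.0436,0.0251,0,0,0,0,0.4],[-0.0436,0.0251,0,0,0,0,0.4],[-0.0436,0.0251,0,0,0,0,0.4],[-0.0436,0.0251,0,0,0,0,0.4],[-0.0436,0.0251,0,0,0,0,0.4],[-0.0436,0.0251,0,0,0,0,0.4],[-0.0436,0.0251,0,0,0,0,0.4],[-0.0436,0.0251,0,0,0,0,0.4],[-0.0436,0.0251,0,0,0,0,0.4],[0,0,0,0,0,0,0.4],[0,0,0.03,0,0,0,0.4],[0,0,0.03,0,0,0,0.4],[0,0,0,0,0,0,0.4]]]'
python3 - <<'E'
from h import *
from station import monitor,eyes
s=monitor.sense();print(np.round(s['q'],2));go(s,.593,-.246,.027,-13.5)
r=eyes.snapshot('wrist');cv2.imwrite('pics/w2.png',r['pixels'][...,::-1])
E
```

```text
t: 5.35
tcp_pos: [0.5884, -0.2435, 0.1256]
tool_rot: [0.785, 0.619, -0.002, -0.005]
force: [-0.4, 0.4, -2.0]
finger_gap: 0.713
gripper_force: 66.3
[-0.57  0.69  1.49  0.    0.97 -0.33]
shift frac (before turn) [-0.002  0.008  0.123] close ang -13.5 turn world deg -0.0 -> tool z turn frac total 0.0 or -26.18
```

View pics/w2.png

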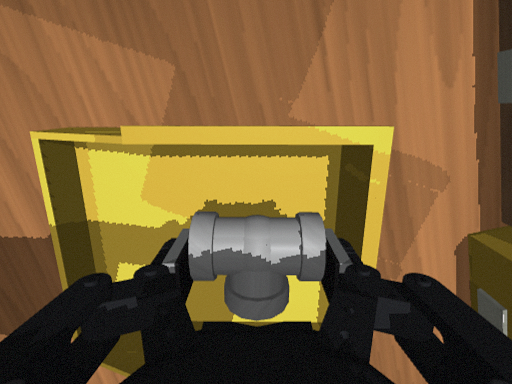

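The wrist view shows the tee held above the bin at (258,250), inside the walls. I'll lower it and release.

```bash
python3 -m pendant '[[[0,0,0.035,0,0,0,0.4],[0,0,0.035,0,0,0,0.4],[0,0,0.03,0,0,0,0.4],[0,0,0.015,0,0,0,0.4],[0,0,0.006,0,0,0,0.4],[0,0,0,0,0,0,0.4],[0,0,0,0,0,0,0.4]]]'
```

```text
t: 6.1
tcp_pos: [0.593, -0.2464, 0.0347]
tool_rot: [0.786, 0.619, 0.0, 0.001]
force: [0.4, -0.0, -2.5]
finger_gap: 0.71
gripper_force: 66.4
```

```bash
python3 -m pendant '[[[0,0,0.007,0,0,0,0.4],[0,0,0,0,0,0,0.4],[0,0,0,0,0,0,0.85],[0,0,0,0,0,0,0.85],[0,0,0,0,0,0,0.85],[0,0,-0.02,0,0,0,0.85],[0,0,-0.045,0,0,0,0.85],[0,0,-0.045,0,0,0,0.85],[0,0,-0.045,0,0,0,1],[0,0,-0.04,0,0,0,1],[0,0,0,0,0,0,1]]]'
python3 - <<'E'
from h import *
from station import monitor
s=monitor.sense();print(np.round(s['q'],2))
k=np.array([.458,.191])
for a in(160,-110):
  g=k+.034*np.array([np.cos(np.radians(a)),np.sin(np.radians(a))]);print(a,g);go(s,*g,.12,a+90)
E
```

```text
t: 7.2
tcp_pos: [0.5967, -0.2484, 0.1916]
tool_rot: [0.786, 0.619, 0.003, 0.008]
force: [0.8, -0.6, -0.0]
finger_gap: 1.001
gripper_force: 0.0
[-0.57  0.61  1.44  0.    1.07 -0.33]
160 [0.42605045 0.20262868]
shift frac (before turn) [ 0.499 -0.341  0.081] close ang -13.6 turn world deg 83.6 -> tool z turn frac total -12.15 or 14.03
-110 [0.44637132 0.15905045]
shift frac (before turn) [ 0.452 -0.303  0.082] close ang -13.6 turn world deg -6.4 -> tool z turn frac total 0.94 or -25.24
```

```bash
python3 -m pendant '[[[0.0377,-0.0252,0,0,0,0,1],[0.0377,-0.0252,0,0,0,0,1],[0.0377,-0.0252,0,0,0,0,1],[0.0377,-0.0252,0,0,0,0,1],[0.0377,-0.0252,0,0,0,0,1],[0.0377,-0.0252,0,0,0,0,1],[0.0377,-0.0252,0,0,0,0,1],[0.0377,-0.0252,0,0,0,0,1],[0.0377,-0.0252,0,0,0,0,1],[0.0377,-0.0252,0,0,0,0,1],[0.0377,-0.0252,0,0,0,0,1],[0.0377,-0.0252,0,0,0,0,1],[0,0,0.03,0,0,0.94,1],[0,0,0.03,0,0,0,1],[0,0,0.02,0,0,0,1],[0,0,0,0,0,0,1],[0,0,0,0,0,0,1]]]'
python3 - <<'E'
from h import *
from station import monitor,eyes
s=monitor.sense();go(s,.4464,.159,.018,-20)
r=eyes.snapshot('wrist');cv2.imwrite('pics/w3.png',r['pixels'][...,::-1])
P=cloud(r);m=((P[...,2]>.015)&(P[...,2]<.045)&(r['depth']>.05)).astype(np.uint8)
k,l,st,ce=cv2.connectedComponentsWithStats(m)
for i in range(1,k):
    if st[i,4]>1500:
        p=P[l==i];c,sz,a=cv2.minAreaRect((p[:,:2]*1000).astype(np.float32));print(st[i],c,sz,a)
E
```

```text
t: 8.9
tcp_pos: [0.4427, 0.1629, 0.1202]
tool_rot: [0.819, 0.573, 0.001, 0.0]
force: [0.1, -0.1, 0.1]
finger_gap: 1.001
gripper_force: 0.0
shift frac (before turn) [-0.003  0.006  0.128] close ang -20.0 turn world deg 0.0 -> tool z turn frac total -0.01 or 26.17
[ 444   63   68   60 3168] (620.6151733398438, 180.61090087890625) (39.325504302978516, 38.1651611328125) 82.99800109863281
[ 203  131   80   80 4485] (440.1474609375, 185.42518615722656) (61.16562271118164, 60.57544708251953) 69.18123626708984
[ 296  261   63   75 1905] (473.97100830078125, 41.521278381347656) (70.73108673095703, 38.275238037109375) 39.66850280761719
```

View pics/w3.png

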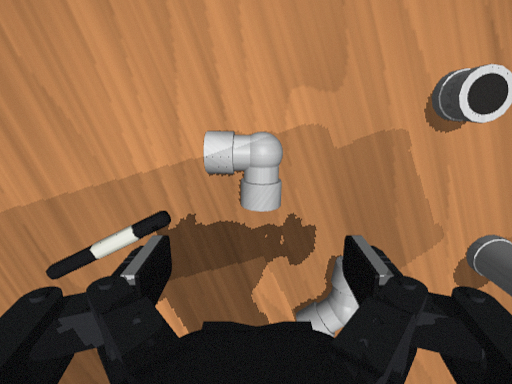

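The wrist view shows the elbow corner at (262,150), and the arm to grip at (262,190) is centred and square to the fingers.

```bash
python3 -m pendant '[[[-0.001,0.005,0.04,0,0,0,1],[0,0,0.04,0,0,0,1],[0,0,0.03,0,0,0,1],[0,0,0.018,0,0,0,1],[0,0,0,0,0,0,1],[0,0,0,0,0,0,0.2],[0,0,0,0,0,0,0.2],[0,0,0,0,0,0,0.2],[0,0,0,0,0,0,0.2],[0,0,0,0,0,0,0.2],[0,0,0,0,0,0,0.2]]]' 70
```

```text
t: 10.05
tcp_pos: [0.4463, 0.1607, 0.0186]
tool_rot: [0.819, 0.573, 0.001, 0.001]
force: [-0.3, -0.7, 7.1]
finger_gap: 0.374
gripper_force: 68.7
```

```bash
python3 -m pendant '[[[0,0,-0.03,0,0,0,0.2],[0,0,-0.04,0,0,-0.95,0.2],[0,0,-0.045,0,0,0,0.2],[0,0,-0.045,0,0,0,0.2],[0,0,-0.04,0,0,0,0.2],[0,0,0,0,0,0,0.2],[0,0,0,0,0,0,0.2]]]'
python3 - <<'E'
from h import *
from station import monitor
s=monitor.sense();go(s,.5706,-.341,.027,-13.5)
E
```

```text
t: 10.75
tcp_pos: [0.4451, 0.1606, 0.1778]
tool_rot: [0.785, 0.619, 0.001, 0.0]
force: [-0.9, 0.5, -2.5]
finger_gap: 0.371
gripper_force: 70.5
shift frac (before turn) [-0.573  0.299  0.189] close ang -13.5 turn world deg 0.0 -> tool z turn frac total -0.0 or 26.18
```

14 rows of (-0.041, 0.0214).

```bash
python3 -m pendant '[[[-0.041,0.0214,0,0,0,0,0.2],[-0.041,0.0214,0,0,0,0,0.2],[-0.041,0.0214,0,0,0,0,0.2],[-0.041,0.0214,0,0,0,0,0.2],[-0.041,0.0214,0,0,0,0,0.2],[-0.041,0.0214,0,0,0,0,0.2],[-0.041,0.0214,0,0,0,0,0.2],[-0.041,0.0214,0,0,0,0,0.2],[-0.041,0.0214,0,0,0,0,0.2],[-0.041,0.0214,0,0,0,0,0.2],[-0.041,0.0214,0,0,0,0,0.2],[-0.041,0.0214,0,0,0,0,0.2],[-0.041,0.0214,0,0,0,0,0.2],[-0.041,0.0214,0,0,0,0,0.2],[0,0,0,0,0,0,0.2],[0,0,0.03,0,0,0,0.2],[0,0,0.03,0,0,0,0.2],[0,0,0,0,0,0,0.2],[0,0,0,0,0,0,0.2]]]'
python3 - <<'E'
from h import *
from station import monitor,eyes
s=monitor.sense();go(s,.5706,-.341,.027,-13.5)
r=eyes.snapshot('wrist');cv2.imwrite('pics/w4.png',r['pixels'][...,::-1])
E
```

```text
t: 12.65
tcp_pos: [0.57, -0.3406, 0.1273]
tool_rot: [0.785, 0.619, -0.0, -0.002]
force: [0.6, -0.2, -1.5]
finger_gap: 0.375
gripper_force: 70.2
shift frac (before turn) [-0.001  0.001  0.125] close ang -13.5 turn world deg -0.0 -> tool z turn frac total 0.0 or -26.18
```

View pics/w4.png

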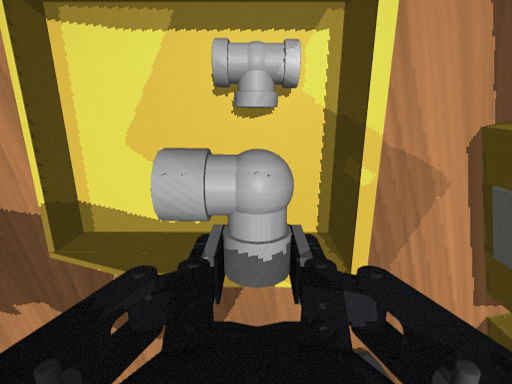

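The view shows the tee lying flat in the bin at (256,65) and the held elbow at (255,185), clear of it and of the walls.

```bash
python3 -m pendant '[[[0,0,0.035,0,0,0,0.2],[0,0,0.035,0,0,0,0.2],[0,0,0.03,0,0,0,0.2],[0,0,0.015,0,0,0,0.2],[0,0,0.006,0,0,0,0.2],[0,0,0.002,0,0,0,0.2],[0,0,0,0,0,0,0.2],[0,0,0,0,0,0,0.2]]]'
```

```text
t: 13.5
tcp_pos: [0.5719, -0.3425, 0.0323]
tool_rot: [0.785, 0.619, 0.0, 0.001]
force: [0.8, 0.5, -2.6]
finger_gap: 0.371
gripper_force: 70.3
```

```bash
python3 -m pendant '[[[0,0,0.007,0,0,0,0.2],[0,0,0,0,0,0,0.2],[0,0,0,0,0,0,0.7],[0,0,0,0,0,0,0.7],[0,0,0,0,0,0,0.7],[0,0,-0.02,0,0,0,0.7],[0,0,-0.045,0,0,0,0.7],[0,0,-0.045,0,0,0,0.7],[0,0,-0.045,0,0,0,1],[0,0,-0.04,0,0,0,1],[0,0,0,0,0,0,1]]]'
python3 - <<'E'
from h import *
from station import monitor
s=monitor.sense();go(s,.6262,.0234,.16,-13.5)
E
```

```text
t: 14.6
tcp_pos: [0.574, -0.3442, 0.1888]
tool_rot: [0.785, 0.619, 0.001, 0.006]
force: [0.2, -0.0, 0.9]
finger_gap: 1.003
gripper_force: 0.0
shift frac (before turn) [ 0.462 -0.044  0.033] close ang -13.5 turn world deg -0.0 -> tool z turn frac total 0.0 or -26.18
```

```bash
python3 -m pendant '[[[0.0462,-0.0044,0,0,0,0,1],[0.0462,-0.0044,0,0,0,0,1],[0.0462,-0.0044,0,0,0,0,1],[0.0462,-0.0044,0,0,0,0,1],[0.0462,-0.0044,0,0,0,0,1],[0.0462,-0.0044,0,0,0,0,1],[0.0462,-0.0044,0,0,0,0,1],[0.0462,-0.0044,0,0,0,0,1],[0.0462,-0.0044,0,0,0,0,1],[0.0462,-0.0044,0,0,0,0,1],[0,0,0.033,0,0,0,1],[0,0,0,0,0,0,1],[0,0,0,0,0,0,1]]]'
python3 - <<'E'
from h import *
from station import monitor,eyes
s=monitor.sense()
r=eyes.snapshot('wrist');cv2.imwrite('pics/w5.png',r['pixels'][...,::-1])
P=cloud(r);m=((P[...,2]>.062)&(P[...,2]<.08)&(r['depth']>.05)).astype(np.uint8)
k,l,st,ce=cv2.connectedComponentsWithStats(m)
for i in range(1,k):
    if st[i,4]>800:
        p=P[l==i];c,sz,a=cv2.minAreaRect((p[:,:2]*1000).astype(np.float32));print(st[i],c,sz,a)
q=np.load('top.npz');Q=cloud(q);w=Q[60:125,235:300];w=w[(w[...,2]>.015)&(w[...,2]<.2)];print('ring',w.min(0),w.max(0))
go(s,.6262,.0234,.047,-13.5)
E
```

```text
t: 15.9
tcp_pos: [0.6226, 0.0256, 0.1547]
tool_rot: [0.785, 0.619, -0.001, -0.001]
force: [-0.2, -0.4, -0.5]
finger_gap: 1.001
gripper_force: 0.0
[ 236  170   51   51 2016] (626.5529174804688, 26.831409454345703) (38.89883041381836, 39.080989837646484) 26.624483108520508
[487 249  25  58 918] (801.9849243164062, -85.77537536621094) (44.396732330322266, 17.06831932067871) 66.10421752929688
ring [ 0.73341314 -0.03674169  0.01510745] [0.82132088 0.0518747  0.05006919]
shift frac (before turn) [-0.002  0.005  0.135] close ang -13.5 turn world deg 0.0 -> tool z turn frac total -0.0 or 26.18
```

View pics/w5.png

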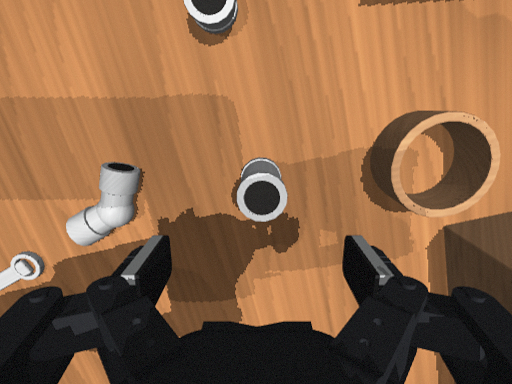

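The wrist view shows the tall coupling at (261,196) centred between the fingers, with the ring at (445,163) well clear.

```bash
python3 -m pendant '[[[0,0.005,0.04,0,0,0,1],[0,0,0.04,0,0,0,1],[0,0,0.04,0,0,0,1],[0,0,0.02,0,0,0,1],[0,0,0,0,0,0,1],[0,0,0,0,0,0,1],[0,0,0,0,0,0,0.2],[0,0,0,0,0,0,0.2],[0,0,0,0,0,0,0.2],[0,0,0,0,0,0,0.2],[0,0,0,0,0,0,0.2],[0,0,0,0,0,0,0.2]]]' 60
python3 - <<'E'
from h import *
from station import monitor
s=monitor.sense()
c=np.array([.538,-.284])-.065*np.array([.972,-.233])+.01*np.array([.233,.972]);print(c)
go(s,*c,.05,-13.5)
E
```

```text
t: 17.15
tcp_pos: [0.6275, 0.0248, 0.0442]
tool_rot: [0.785, 0.619, 0.0, 0.001]
force: [-1.4, 0.7, 4.7]
finger_gap: 0.443
gripper_force: 59.3
[ 0.47715  -0.259135]
shift frac (before turn) [-0.389 -0.1   -0.007] close ang -13.5 turn world deg -0.0 -> tool z turn frac total 0.0 or -26.18
```

```bash
python3 -m pendant '[[[0,0,-0.025,0,0,0,0.2],[0,0,-0.045,0,0,0,0.2],[0,0,-0.045,0,0,0,0.2],[0,0,-0.035,0,0,0,0.2],[0,0,0,0,0,0,0.2],[-0.0432,-0.0101,0,0,0,0,0.2],[-0.0432,-0.0101,0,0,0,0,0.2],[-0.0432,-0.0101,0,0,0,0,0.2],[-0.0432,-0.0101,0,0,0,0,0.2],[-0.0432,-0.0101,0,0,0,0,0.2],[-0.0432,-0.0101,0,0,0,0,0.2],[-0.0432,-0.0101,0,0,0,0,0.2],[-0.0432,-0.0101,0,0,0,0,0.2],[-0.0432,-0.0101,0,0,0,0,0.2],[0,0,0,0,0,0,0.2],[0,0,0,0,0,0,0.2],[0,0,0.03,0,0,0,0.2],[0,0,0,0,0,0,0.2]]]'
python3 - <<'E'
from h import *
from station import monitor,eyes
s=monitor.sense();go(s,.484,-.2608,.051,-13.5)
r=eyes.snapshot('wrist');cv2.imwrite('pics/w6.png',r['pixels'][...,::-1])
E
```

```text
t: 18.95
tcp_pos: [0.4819, -0.2579, 0.1361]
tool_rot: [0.785, 0.619, -0.001, -0.004]
force: [-0.8, 1.7, -2.7]
finger_gap: 0.444
gripper_force: 60.8
shift frac (before turn) [-0.003  0.004  0.106] close ang -13.4 turn world deg -0.1 -> tool z turn frac total 0.01 or -26.17
```

View pics/w6.png

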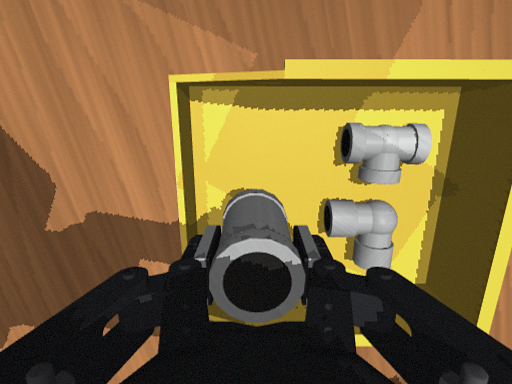

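The tee (385,148) and elbow (365,225) lie in the bin, and the coupling is held over the free front part at (255,250).

```bash
python3 -m pendant '[[[0,0,0.03,0,0,0,0.2],[0,0,0.03,0,0,0,0.2],[0,0,0.025,0,0,0,0.2],[0,0,0.012,0,0,0,0.2],[0,0,0.005,0,0,0,0.2],[0,0,0,0,0,0,0.2],[0,0,0,0,0,0,0.2],[0,0,0,0,0,0,0.2]]]'
```

```text
t: 19.8
tcp_pos: [0.4843, -0.2611, 0.0583]
tool_rot: [0.785, 0.619, 0.0, 0.001]
force: [-0.0, 0.1, -1.9]
finger_gap: 0.445
gripper_force: 60.9
```

```bash
python3 -m pendant '[[[0,0,0.006,0,0,0,0.2],[0,0,0.004,0,0,0,0.2],[0,0,0,0,0,0,0.2],[0,0,0,0,0,0,0.2],[0,0,0,0,0,0,0.65],[0,0,0,0,0,0,0.65],[0,0,0,0,0,0,0.65],[0,0,0,0,0,0,0.65],[0,0,-0.015,0,0,0,0.65],[0,0,-0.03,0,0,0,0.65],[0,0,-0.045,0,0,0,0.65],[0,0,-0.045,0,0,0,0.65],[0,0,-0.045,0,0,0,0.65],[0.045,0,0,0,0,0,0.65],[0.045,0,0,0,0,0,0.65],[0.045,0,0,0,0,0,0.65],[0.045,0,0,0,0,0,0.65],[0.045,0,0,0,0,0,0.65],[0,0,0,0,0,0,0.65],[0,0,0,0,0,0,0.65]]]'
python3 - <<'E'
from station import eyes
import cv2,numpy as np
a=eyes.snapshot('top')['pixels'];cv2.imwrite('pics/end.png',a[100:290,100:480][...,::-1].repeat(2,0).repeat(2,1))
E
```

```text
t: 21.8
tcp_pos: [0.5259, -0.0849, 0.1941]
tool_rot: [0.785, 0.62, 0.0, 0.0]
force: [0.1, 0.3, 0.1]
finger_gap: 0.65
gripper_force: 0.0
```

View pics/end.png

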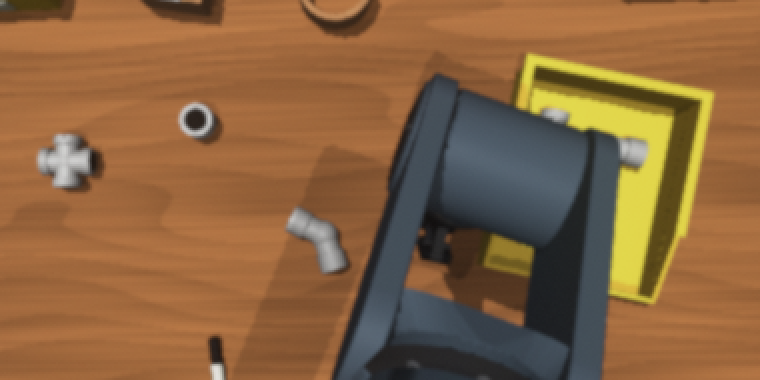

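The other fittings sit where they were; the arm hides the coupling. I'll move on and check the coupling numerically.

```bash
python3 -m pendant '[[[0.045,0,0,0,0,0,0.65],[0.045,0,0,0,0,0,0.65],[0.045,0,0,0,0,0,0.65],[0.045,0,0,0,0,0,0.65],[0.045,0,0,0,0,0,0.65],[0,0,0,0,0,0,0.65],[0,0,0,0,0,0,0.65]]]'
python3 - <<'E'
from h import *
from station import eyes
r=eyes.snapshot('top');P=cloud(r);b=P-np.array([.538,-.284,0])
bx=b[...,0]*.972-b[...,1]*.233;by=b[...,0]*.233+b[...,1]*.972
m=((abs(bx)<108)&(np.abs(bx)<.106)&(np.abs(by)<.086)&(P[...,2]>.015)&(P[...,2]<.2)&(r['depth']>.1)).astype(np.uint8)
k,l,st,ce=cv2.connectedComponentsWithStats(m)
for i in range(1,k):
    if st[i,4]>40:
        q=l==i;print(st[i],bx[q].min().round(3),bx[q].max().round(3),by[q].min().round(3),by[q].max().round(3),np.percentile(P[...,2][q],95).round(3))
E
```

```text
t: 22.55
tcp_pos: [0.568, 0.0886, 0.1933]
tool_rot: [0.785, 0.619, -0.0, 0.0]
force: [-0.4, -0.5, -0.1]
finger_gap: 0.65
gripper_force: 0.0
[366 154  25  28 476] 0.012 0.075 0.019 0.068 0.038
[392 166  33  26 540] 0.002 0.062 -0.06 0.001 0.038
[375 205  25  18 347] -0.079 -0.04 -0.01 0.029 0.076
```

All three are in the bin: the tee and elbow lie flat, and the coupling stands with its top at 76 mm.

```bash
python3 -c "
from station import job
print(job.sign_off())"
```

```text
the job is handed in; nothing more can be done
None
```

The tee, the elbow and the taller coupling are in the yellow bin (the coupling standing on end), the other three fittings were never touched, and the job was handed in at about 22.6 s.

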